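Make up a grinding wheel stack on the mandrel

TASK

Make up the grinding wheel set on the upright mandrel in build order: first the tall spacer tube down onto the base, then the large grinding wheel onto the spacer, and last the flat lock ring on top of the wheel, each lying flat with the mandrel's post through its hole. Leave the small worn wheel, the solid slug and the hand tools (file, brush, screwdriver) where they lie.

Things in the scene. Friction and masses are not known exactly. Their poses are not given: they have to be found in the camera images.
- mandrel: Holder fixed to the bench: dark steel square base plate 84 x 84 mm, 8 mm thick, with four small bolt heads (3 mm proud, 47 mm from the axis) at its corners and one upright round steel post, 12 mm in diameter, in its middle. The post's tip is 76 mm above the bench, bevelled over its last 6 mm. Origin at the centre of the plate's underside, on the post's axis, at bench height; z up.
- spacer: Tall plain aluminium tube: outer diameter 48 mm, height 26 mm, open bore 30 mm; origin at the centre of its underside, z up along its axis; stands on the bench at the start.
- grinding_wheel: The larger of two grey abrasive wheels: diameter 66 mm, thickness 20 mm, open bore 30 mm; lies flat; origin at the centre of its underside, z up along its axis; stands on the bench at the start.
- lock_ring: Flat steel ring: outer diameter 56 mm, thickness 14 mm, open bore 34 mm; lies flat; origin at the centre of its underside, z up along its axis; stands on the bench at the start.
- worn_wheel: Bystander: the smaller grey abrasive wheel, diameter 44 mm, thickness 20 mm, bore 14 mm; origin at the centre of its underside, z up along its axis; stands on the bench at the start.
- slug: Bystander: solid steel cylinder without a hole, diameter 46 mm, height 26 mm; origin at the centre of its underside, z up along its axis; stands on the bench at the start.
- file: Bystander: hand file about 310 mm long and 24 mm high with a wooden handle, lying across the far side of the work area; origin about 20 mm from its middle, under it; x runs along it towards the blade's tip.
- brush: Bystander: bench brush with a wooden handle, lying at the left of the work area; origin under it, x along it towards the bristles.
- driver: Bystander: screwdriver with a wooden handle, lying at the right of the work area; origin under it, x along it towards the tip.
Not all that is in view belongs to the job. What is shaped like the spacer but blue or purple is not meant.

How it is judged (in metres and radians):
On the way, in this order (a step that is already met when the one before it is completed fails the run):
1. the spacer lies flat on the mandrel's base, around the post (horizontal distance between spacer and mandrel below 0.014 m and z of spacer in the frame of mandrel between 0.004 and 0.012 m and angle between spacer's own z axis and vertical below 0.17 rad), for 0.2 s.
2. the grinding wheel lies flat on the spacer, around the post (all of step 1 and horizontal distance between grinding_wheel and mandrel below 0.014 m and z of grinding_wheel in the frame of mandrel between 0.03 and 0.038 m and angle between grinding_wheel's own z axis and vertical below 0.17 rad), for 0.2 s.
3. the lock ring lies flat on the wheel, around the post (all of step 2 and horizontal distance between lock_ring and mandrel below 0.014 m and z of lock_ring in the frame of mandrel between 0.05 and 0.058 m and angle between lock_ring's own z axis and vertical below 0.17 rad), for 0.2 s.
At the end, for the whole second after the job is handed in: Spacer, grinding wheel and lock ring are stacked on the mandrel in that order from the base up: undersides 8, 34 and 54 mm above the bench (each within 4 mm), axes within 14 mm of the post's axis, tilted less than 0.17 rad (10 degrees), at rest (all of step 3 and linear speed of each of spacer, grinding_wheel, lock_ring below 0.02 m/s); the robot touches nothing.
It fails at once if the small worn wheel is moved by more than 30 mm (distance of worn_wheel from where it was at the start of the episode above 0.03 m).
It fails at once if the solid slug is moved by more than 30 mm (distance of slug from where it was at the start of the episode above 0.03 m).
It fails at once if the file is moved by more than 30 mm (distance of file from where it was at the start of the episode above 0.03 m).
It fails at once if the brush is moved by more than 30 mm (distance of brush from where it was at the start of the episode above 0.03 m).
It fails at once if the screwdriver is moved by more than 30 mm (distance of driver from where it was at the start of the episode above 0.03 m).
It also fails if it takes over 64 s, if anything falls off the work surface, if the arm or the gripper's body presses on something with over 40 N, if the wrist force passes 120 N, or if a joint passes its speed limit or range.

ROBOT

A 6-joint arm with a two-finger parallel gripper is mounted at the origin on the work surface. World frame = base frame: x ahead of the robot, y to its left, z up, the work surface at z = 0. Lengths are in m, angles in degrees, forces in N, time in s.
With the tool pointing down it reaches from about 0.35 to 0.975 m from the base axis. Payload 4.9 kg.
Tool frame: the origin (TCP) lies midway between the tips of the shut fingers; the grasp point (between the pads) lies behind it (r.grip_point_offset is the y of the grasp point in the tool frame, in m); y points along the fingers, z is the direction in which the jaws open and shut, and the axes are right-handed (so a half turn about y gives the same grasp; the last joint's range is limited). The gripper opens to 85 mm and grips with 20 to 120 N. Pads are 22 mm wide; open, the fingers measure 114 mm over their backs; the gripper's body (76 mm by 85 mm) begins 54 mm behind the grasp point. The pads swing forward as they close: fully open they stand 13 mm farther back than shut.
Start: joints at [-75.802, 3.019, 92.412, -0, 84.569, -6.818], TCP at [0.224, -0.583, 0.231] pointing down, gripper open.
Joint ranges: [-172.51, 172.51], [-57.92, 126.97], [3.15, 148.05], [-58.71, 238.71], [5.1, 150.11], [-179.66, 179.66]. Speed limits (degrees/s): [147.25, 147.25, 180, 180, 180, 180].

INTERFACE

Orientations are given as a 3x3 rotation matrix whose columns are the frame's x, y, z axes.
In Python, from rig import r gives the robot as it stands. The module is installed in compiled form; this text tells all that it offers.
- The arm moves only by the tool send_rows, never from a script. Its argument "moves" is a list of rows, each a list of 5 numbers: the gripper command: -1 is fully open, 1 is shut, values between are in proportion, then the shift along the tool's x, y, z in cm, then the turn about the tool's y in degrees. A call has 1 to 20 rows; each row is the pose to reach, as a shift and turn from the pose commanded when the call began, along the tool's axes at that moment; what a row does not reach only later rows make up. A row lasts 1/10 s, in which the tool goes at most 50 mm and 8.59 degrees, less where a joint would pass 70% of its speed; a pose out of reach is approached as far as the arm can. A call with a gripper value outside its range is refused whole. The fingers move at their own pace and stop on an object; "force" is the grip in N (left out, the last holds). Time passes only in rows, so rows that repeat a pose let the fingers close. It gives the time, the measured TCP pose, the force and the opening at its end, in the units of the state.
- r.observe(): the state, without advancing time (a new reading comes with each control period).
- r.camera(name): name is "scene" or "top"; returns a dict with "color" (480x640x3 uint8, blue, green, red), "depth" (480x640 float32, m along the optical axis (not along the pixel's ray), 0 where there is no reading), "intrinsics" (3x3 intrinsics, pixels), "D" ([k1, k2, p1, p2, k3] as OpenCV has them; the pictures are not rectified), "view" (4x4, takes a point from world to camera coordinates). Camera axes: x right, y up, looking along -z (the intrinsics and any distortion apply to the point x, -y, -z); pixel columns grow to the right and rows downward; lengths in m; the calibration is good to about 2 mm. A picture is of the moment at which its call begins.
- r.job_done(): hands the job in, once; it reports no verdict.
The state is a dict: "time_s": time; "q": joint angles; "dq": joint speeds; "effort": joint torques, N m; "position": TCP position; "tool_rot": TCP orientation; "contact_force": force on the tool from outside, world axes, zero at the start; "ft_torque": the same for the moment, N m; "grip_width": opening from 0.0 (shut) to 1.0 (fully open).
Only numpy, scipy, OpenCV 4.12 (cv2) and the standard library are available. Lean on these libraries where they do the work, as an engineer would, in place of code of your own. Each camera call takes 0.05 s, during which the arm holds its last target. There are 200 camera calls.

## Working session

There is one attempt and no reset: what is moved stays moved. The work goes in short steps, Python scripts to look and compute and a tool call to move; the robot and the scene stay as the last step left them, time stands still between calls to the robot, and variables do not carry over. Pictures are saved under pics/ and viewed, about 8 in all and at most 12, crops included, and the job is handed in when it is done.

Besides the shell and the picture viewer there is one more tool, called after "Call:" as name(argument=value, ...), one argument or row to a line, values as JSON. send_rows: Moves the arm, as the interface text tells. Its arguments: {"type":"object","properties":{"moves":{"type":"array","items":{"type":"array","items":{"type":"number"}}},"force":{"type":"number"}},"required":["moves"]}

```bash
mkdir -p pics; cat > h.py <<'E'
import numpy as np, cv2
from rig import r
def world(c):
    K,D,V=np.array(c['intrinsics']),np.array(c['D']),np.array(c['view'])
    u,v=np.meshgrid(np.arange(640),np.arange(480))
    p=cv2.undistortPoints(np.stack([u,v],-1).reshape(-1,1,2).astype(float),K,D).reshape(480,640,2)
    d=c['depth']; P=np.stack([p[...,0]*d,-p[...,1]*d,-d,np.ones_like(d)],-1)
    W=(P@np.linalg.inv(V).T)[...,:3]; W[d==0]=np.nan
    return W
E
python3 - <<'E'
from h import *
for n in('top','scene'):
    c=r.camera(n); cv2.imwrite(f'pics/{n}0.png',c['color']); np.save(f'{n}0.npy',world(c))
    V=np.array(c['view']); print(n,-V[:3,:3].T@V[:3,3], V[:3,:3].round(2).tolist())
s=r.observe(); print(s['time_s'],s['tool_rot'],s['position'],r.grip_point_offset,s['contact_force'],s['grip_width'])
E
```

```text
top [ 0.46742731 -0.0025375   0.95436533] [[0.0, -1.0, -0.01], [0.99, 0.0, 0.1], [-0.1, -0.01, 0.99]]
scene [ 1.13348071 -0.44410482  0.77594054] [[0.62, 0.78, -0.01], [-0.56, 0.45, 0.7], [0.55, -0.43, 0.72]]
0.1 [[-9.33464481e-01 -4.81497157e-04  3.58669529e-01]
 [-3.58669788e-01  1.85323403e-03 -9.33462666e-01]
 [-2.15238958e-04 -9.99998167e-01 -1.90262663e-03]] [ 0.22400643 -0.58285341  0.23015824] -0.0187 [-1.05485527  0.01323997  0.17424742] 0.9966769894891518
```

View pics/top0.png

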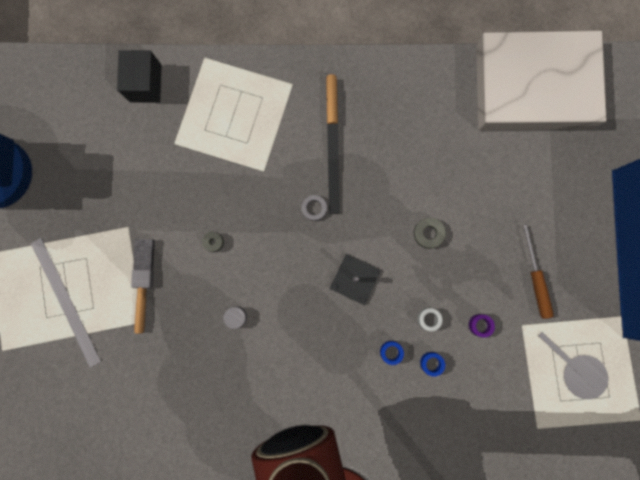

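View pics/scene0.png

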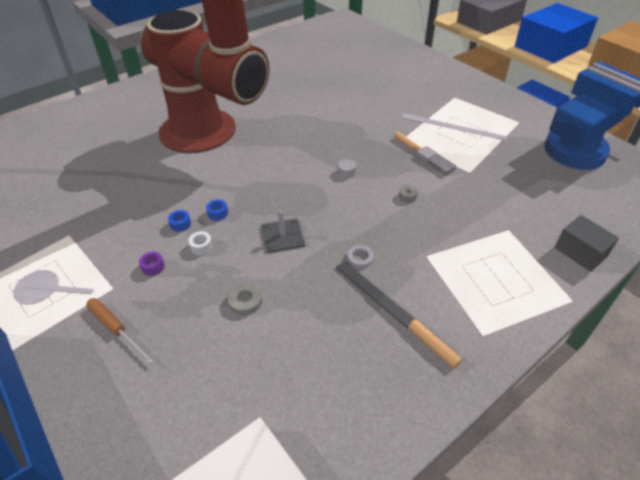

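Top view:
- Mandrel at (357,280).
- Spacer candidates: white/aluminium tube (431,320), blue tubes (392,352) and (432,364), purple tube (482,325). I choose the aluminium one.
- Wheel candidates: large grey (430,234), small worn (214,242). I choose the large one.
- Lock ring candidates: steel ring (315,207) right by the file's tip, solid slug (235,318). I choose the ring.

```bash
python3 - <<'E'
from h import *
im=cv2.imread('pics/top0.png')
cv2.imwrite('pics/crop0.png',cv2.resize(im[170:390,280:520],None,fx=3.2,fy=2.7*3.2/2.7,interpolation=cv2.INTER_CUBIC)[:600] if 0 else cv2.resize(im[175:385,285:525],None,fx=2.8,fy=2.8,interpolation=cv2.INTER_CUBIC))
def fit(W,mask,lab):
    P=W[mask]; print(lab,len(P),'ctr',P[:,:2].mean(0).round(4),'z',np.percentile(P[:,2],[5,50,95]).round(4),'ext',np.ptp(P[:,:2],axis=0).round(3),'minrect ctr',[np.round(x,4) for x in cv2.minEnclosingCircle(P[:,:2].astype(np.float32))])
seed=dict(spacer=(431,320,.026),wheel=(430,234,.02),ring=(315,207,.014),blue1=(392,352,.026),blue2=(432,364,.026),purple=(482,325,.026),worn=(214,242,.02),slug=(235,318,.026))
W=np.load('top0.npy'); V=np.load('scene0.npy')
for k,(u,v,h) in seed.items():
    c=np.nanmedian(W[v-14:v+15,u-14:u+15].reshape(-1,3),0)[:2]
    for nm,X in(('top',W),('scene',V)):
        m=(np.hypot(X[...,0]-c[0],X[...,1]-c[1])<.045)&(abs(X[...,2]-h)<.005)
        if m.sum()>5: fit(X,m,k+' '+nm)
c=W[265,345,:2]; print(W[265,345],W[290,370],W[280,357])
for nm,X in(('top',W),('scene',V)):
    d=np.hypot(X[...,0]-W[280,357,0],X[...,1]-W[280,357,1])
    m=(d<.07)&(X[...,2]>.005)&(X[...,2]<.0135); fit(X,m,'plate '+nm); P=X[m][:,:2].astype(np.float32); print(cv2.minAreaRect(P*1000))
    m=(d<.06)&(X[...,2]>.03)
    if m.sum(): fit(X,m,'post '+nm)
# file
m=(W[...,2]>.008)&(W[...,2]<.04); m[:, :320]=0; m[:,345:]=0; m[:60]=0; m[216:]=0
P=W[m]; P=P[P[:,1]<0.09]
print('file', [ (W[v,327:343].round(3)[[5,10]]).tolist() for v in (150,180,200,210)])
E
```

```text
spacer top 281 ctr [ 0.4066 -0.2096] z [0.0229 0.0259 0.0283] ext [0.048 0.046] minrect ctr [array([ 0.4067, -0.2101]), np.float64(0.0247)]
spacer scene 230 ctr [ 0.4091 -0.208 ] z [0.0219 0.0263 0.0286] ext [0.049 0.047] minrect ctr [array([ 0.4084, -0.2074]), np.float64(0.0253)]
wheel top 585 ctr [ 0.5901 -0.2134] z [0.0174 0.0203 0.023 ] ext [0.065 0.065] minrect ctr [array([ 0.5907, -0.2137]), np.float64(0.033)]
wheel scene 653 ctr [ 0.593  -0.2116] z [0.0167 0.0202 0.0225] ext [0.068 0.066] minrect ctr [array([ 0.591 , -0.2115]), np.float64(0.0342)]
ring top 343 ctr [0.646  0.0329] z [0.01   0.0139 0.0169] ext [0.062 0.07 ] minrect ctr [array([0.6518, 0.0269]), np.float64(0.0375)]
ring scene 340 ctr [0.6471 0.0335] z [0.0097 0.0141 0.0169] ext [0.061 0.075] minrect ctr [array([0.6498, 0.0275]), np.float64(0.0382)]
blue1 top 278 ctr [ 0.3384 -0.1286] z [0.0227 0.0257 0.0285] ext [0.049 0.046] minrect ctr [array([ 0.3377, -0.129 ]), np.float64(0.0247)]
blue1 scene 188 ctr [ 0.3416 -0.1273] z [0.0217 0.0257 0.0288] ext [0.049 0.047] minrect ctr [array([ 0.3385, -0.1258]), np.float6
[... 1487 characters left out ...]
 -0.0531] z [0.0458 0.0723 0.0768] ext [0.01  0.011] minrect ctr [array([ 0.4877, -0.054 ]), np.float64(0.0048)]
plate scene 1002 ctr [ 0.4931 -0.0542] z [0.0064 0.009  0.0116] ext [0.119 0.125] minrect ctr [array([ 0.4892, -0.0594]), np.float64(0.0641)]
((490.96063232421875, -51.864898681640625), (100.7176284790039, 103.87559509277344), 48.45349884033203)
post scene 94 ctr [ 0.4922 -0.0535] z [0.0346 0.056  0.0753] ext [0.012 0.011] minrect ctr [array([ 0.4916, -0.0529]), np.float64(0.005)]
file [[[0.773, -0.004, 0.012], [0.774, -0.015, 0.01]], [[0.707, -0.004, 0.01], [0.707, -0.015, 0.009]], [[0.662, -0.004, 0.008], [0.663, -0.015, 0.006]], [[0.641, -0.004, 0.005], [0.641, -0.015, 0.006]]]
```

View pics/crop0.png

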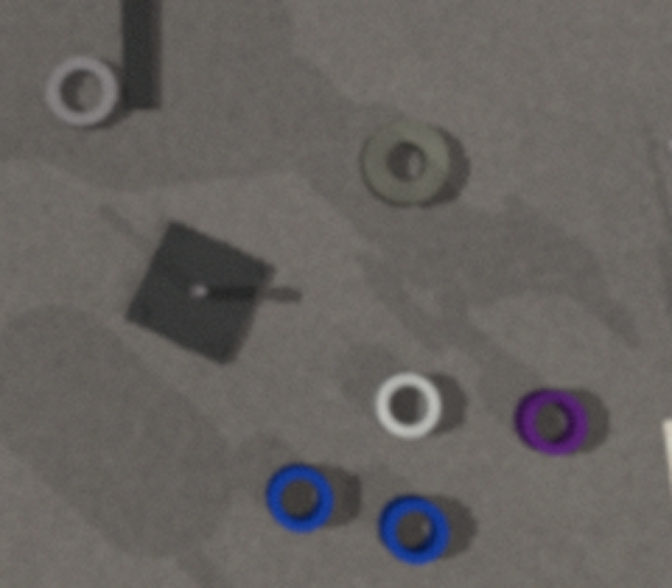

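The crop confirms the choice: aluminium tube (408,405), large wheel (406,162), steel ring (83,92) with the file's tip 1 mm or so to its right, and the post at (200,292). The measured heights and diameters match the given sizes.

```bash
cat >> h.py <<'E'
def shift(*targets, R=None, p=None):
    s=r.observe(); R=np.array(s['tool_rot']); p=np.array(s['position'])
    print('t',round(s['time_s'],2),'p',p.round(4),'zang',round(float(np.degrees(np.arctan2(R[1,2],R[0,2]))),1),'F',np.round(s['contact_force'],1),'w',round(s['grip_width'],3))
    for t in targets: print(t,'-> cm',(100*R.T@(np.array(t)-p)).round(2))
E
python3 - <<'E'
from h import *
from scipy.optimize import least_squares
for n in('top','scene'):
    X=np.load(n+'0.npy'); d=np.hypot(X[...,0]-.646,X[...,1]-.034)
    m=(d<.034)&(X[...,2]>.0085)&(X[...,2]<.019)&(X[...,1]>.008); P=X[m][:,:2]
    f=lambda q:np.maximum(np.hypot(*(P-q).T)-.028,0)+np.maximum(.017-np.hypot(*(P-q).T),0)
    print(n,len(P),least_squares(f,[.646,.034]).x.round(4))
shift((.408,-.209,.10),(.408,-.209,.008))
E
```

```text
top 326 [0.6459 0.0347]
scene 324 [0.6454 0.0371]
t 0.1 p [ 0.224  -0.5829  0.2302] zang -69.0 F [-1.1  0.   0.2] w 0.997
(0.408, -0.209, 0.1) -> cm [-30.58  13.08 -28.27]
(0.408, -0.209, 0.008) -> cm [-30.58  22.28 -28.26]
```

Call:
send_rows(
  moves=[
    [-1,-30.6,13,-28.3,0],
    [-1,-30.6,13,-28.3,0],
    [-1,-30.6,13,-28.3,0],
    [-1,-30.6,13,-28.3,0],
    [-1,-30.6,13,-28.3,0],
    [-1,-30.6,13,-28.3,0],
    [-1,-30.6,13,-28.3,0],
    [-1,-30.6,13,-28.3,0],
    [-1,-30.6,13,-28.3,0],
    [-1,-30.6,13,-28.3,0],
    [-1,-30.6,13,-28.3,0],
    [-1,-30.6,13,-28.3,0],
    [-1,-30.6,13,-28.3,0],
    [-1,-30.6,13,-28.3,0],
  ],
  force=40,
)

```text
time_s: 1.5
position: [0.4082, -0.2106, 0.1018]
tool_rot: [[-0.934, 0.001, 0.357], [-0.357, -0.001, -0.934], [-0.0, -1.0, 0.001]]
contact_force: [0.1, 0.1, 1.3]
grip_width: 1.004
```

```bash
python3 - <<'E'
from h import *
c=r.camera('scene'); cv2.imwrite('pics/s1.png',cv2.resize(c['color'][150:330,90:330],None,fx=3,fy=3))
shift((.408,-.209,.008))
E
```

```text
t 1.55 p [ 0.4082 -0.2104  0.1017] zang -69.1 F [0.3 0.5 0. ] w 1.0
(0.408, -0.209, 0.008) -> cm [-0.03  9.37 -0.15]
```

View pics/s1.png

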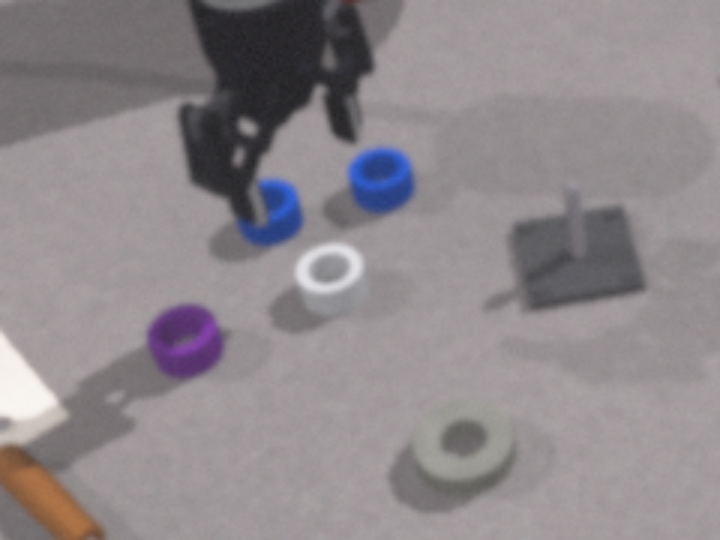

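The gripper is open above the white spacer (330,275), with the fingers clear of the purple (185,340) and blue (270,212) tubes. I descend and close.

Call:
send_rows(
  moves=[
    [-1,0,4,-0.1,0],
    [-1,0,7,-0.1,0],
    [-1,0,9.3,-0.1,0],
    [-1,0,9.3,-0.1,0],
    [1,0,9.3,-0.1,0],
    [1,0,9.3,-0.1,0],
    [1,0,9.3,-0.1,0],
    [1,0,9.3,-0.1,0],
    [1,0,9.3,-0.1,0],
    [1,0,9.3,-0.1,0],
    [1,0,9.3,-0.1,0],
    [1,0,9.3,-0.1,0],
    [1,0,9.3,-0.1,0],
    [1,0,9.3,-0.1,0],
  ],
)

```text
time_s: 2.95
position: [0.4095, -0.2097, 0.0105]
tool_rot: [[-0.933, 0.003, 0.359], [-0.359, -0.002, -0.933], [-0.002, -1.0, 0.003]]
contact_force: [0.1, -0.8, 6.6]
grip_width: 0.535
```

Call:
send_rows(
  moves=[
    [1,0,-1,0,0],
    [1,0,-3,0,0],
    [1,0,-7,0,0],
    [1,0,-11,0,0],
    [1,0,-11,0,0],
    [1,0,-11,0,0],
  ],
)

```text
time_s: 3.55
position: [0.4085, -0.209, 0.1199]
tool_rot: [[-0.933, 0.002, 0.359], [-0.359, -0.002, -0.933], [-0.002, -1.0, 0.003]]
contact_force: [1.1, -0.8, -1.7]
grip_width: 0.535
```

```bash
python3 - <<'E'
from h import *
c=r.camera('scene'); cv2.imwrite('pics/s2.png',cv2.resize(c['color'][100:300,120:360],None,fx=2.8,fy=2.8))
shift((.4905,-.0533,.12),(.4905,-.0533,.016))
W=world(c); hsv=cv2.cvtColor(c['color'],cv2.COLOR_BGR2HSV)
p=np.array(r.observe()['position'])
m=(np.linalg.norm(W[...,:2]-p[:2],axis=-1)<.05)&(hsv[...,1]<40)&(hsv[...,2]>150)&(W[...,2]>.05)
P=W[m]; print(len(P),P.min(0).round(3),P.max(0).round(3),P.mean(0).round(4))
E
```

```text
t 3.6 p [ 0.4076 -0.2082  0.1181] zang -69.0 F [ 0.4 -0.6 -1.3] w 0.536
(0.4905, -0.0533, 0.12) -> cm [-13.3   -0.19 -11.49]
(0.4905, -0.0533, 0.016) -> cm [-13.3   10.21 -11.49]
219 [ 0.386 -0.223  0.11 ] [ 0.435 -0.185  0.139] [ 0.4132 -0.2006  0.1297]
```

View pics/s2.png

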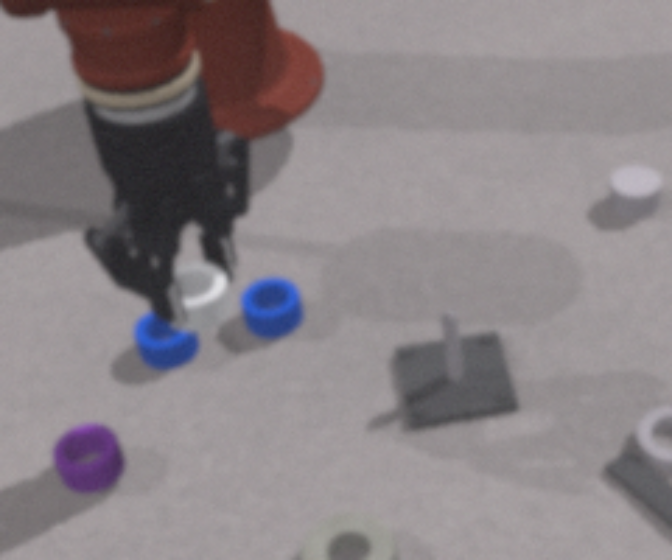

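The spacer is held level between the fingers at (200,290), with an opening of about 46 mm. Next I carry it over the post.

Call:
send_rows(
  moves=[
    [1,-3,-0.5,-3,0],
    [1,-7,-0.5,-6,0],
    [1,-10,-0.5,-9,0],
    [1,-13.3,-0.5,-11.5,0],
    [1,-13.3,-0.5,-11.5,0],
    [1,-13.3,-0.5,-11.5,0],
    [1,-13.3,-0.5,-11.5,0],
    [1,-13.3,3,-11.5,0],
    [1,-13.3,3,-11.5,0],
    [1,-13.3,3,-11.5,0],
  ],
)

```text
time_s: 4.6
position: [0.4895, -0.0542, 0.0874]
tool_rot: [[-0.934, -0.003, 0.357], [-0.357, 0.001, -0.934], [0.003, -1.0, -0.002]]
contact_force: [-0.6, -0.7, -0.9]
grip_width: 0.535
```

```bash
python3 - <<'E'
from h import *
c=r.camera('scene'); cv2.imwrite('pics/s3.png',cv2.resize(c['color'][130:290,180:380],None,fx=3,fy=3))
shift((.4905,-.0533,.018))
E
```

```text
t 4.65 p [ 0.4906 -0.0543  0.0887] zang -69.1 F [-0.5  0.4 -0.1] w 0.534
(0.4905, -0.0533, 0.018) -> cm [-0.03  7.07 -0.09]
```

View pics/s3.png

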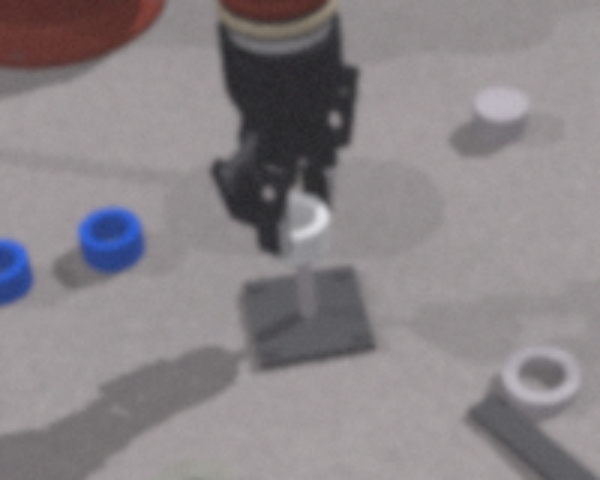

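The spacer (305,230) hangs right above the post (308,290), with no contact force. I lower it and let go.

Call:
send_rows(
  moves=[
    [1,0,2,-0.1,0],
    [1,0,4,-0.1,0],
    [1,0,6,-0.1,0],
    [1,0,6.9,-0.1,0],
    [1,0,6.9,-0.1,0],
    [1,0,6.9,-0.1,0],
    [1,0,6.9,-0.1,0],
  ],
)

```text
time_s: 5.35
position: [0.4914, -0.0529, 0.0206]
tool_rot: [[-0.934, 0.002, 0.359], [-0.359, -0.001, -0.934], [-0.002, -1.0, 0.001]]
contact_force: [0.7, 0.3, -0.6]
grip_width: 0.537
```

Call:
send_rows(
  moves=[
    [-1,0,0,0,0],
    [-1,0,0,0,0],
    [-1,0,0,0,0],
    [-1,0,0,0,0],
    [-1,0,0,0,0],
    [-1,0,0,0,0],
    [-1,0,0,0,0],
    [-1,0,-2,0,0],
    [-1,0,-5,0,0],
    [-1,0,-8,0,0],
    [-1,0,-10,0,0],
    [-1,0,-10,0,0],
    [-1,0,-10,0,0],
  ],
)

```text
time_s: 6.65
position: [0.4904, -0.0526, 0.1191]
tool_rot: [[-0.933, 0.0, 0.359], [-0.359, -0.0, -0.933], [-0.0, -1.0, 0.0]]
contact_force: [-0.5, 0.5, -0.2]
grip_width: 1.001
```

```bash
python3 - <<'E'
from h import *
shift((.591,-.2125,.08),(.591,-.2125,-.002))
E
```

```text
t 6.65 p [ 0.4904 -0.0526  0.1191] zang -69.0 F [-0.5  0.5 -0.2] w 1.001
(0.591, -0.2125, 0.08) -> cm [-3.65  3.92 18.54]
(0.591, -0.2125, -0.002) -> cm [-3.65 12.12 18.53]
```

Call:
send_rows(
  moves=[
    [-1,-1,0,4.5,0],
    [-1,-2,0,9,0],
    [-1,-3,1,13.5,0],
    [-1,-3.7,3.5,18.5,0],
    [-1,-3.7,3.5,18.5,0],
    [-1,-3.7,3.5,18.5,0],
    [-1,-3.7,3.5,18.5,0],
    [-1,-3.7,3.5,18.5,0],
  ],
)

```text
time_s: 7.45
position: [0.5911, -0.2108, 0.0848]
tool_rot: [[-0.933, 0.0, 0.36], [-0.36, 0.0, -0.933], [-0.0, -1.0, 0.0]]
contact_force: [0.3, -0.0, 0.1]
grip_width: 1.0
```

```bash
cat >> h.py <<'E'
from scipy.optimize import least_squares
def annulus(c,ctr,z,ri,ro,lab):
    W=world(c); d=np.hypot(W[...,0]-ctr[0],W[...,1]-ctr[1])
    m=(d<ro+.012)&(d>.010)&(abs(W[...,2]-z)<.006); P=W[m]
    f=lambda q:np.maximum(np.hypot(*(P[:,:2]-q).T)-ro,0)+np.maximum(ri-np.hypot(*(P[:,:2]-q).T),0)
    A=np.c_[P[:,:2]-ctr,np.ones(len(P))]; s=np.linalg.lstsq(A,P[:,2],rcond=None)[0]
    print(lab,len(P),'ctr',least_squares(f,ctr).x.round(4),'z',np.median(P[:,2]).round(4),'tilt',np.degrees(np.hypot(*s[:2])).round(1))
E
python3 - <<'E'
from h import *
ct=r.camera('top'); cs=r.camera('scene')
annulus(ct,[.4905,-.0533],.034,.015,.024,'spacer top'); annulus(cs,[.4905,-.0533],.034,.015,.024,'spacer scene')
cv2.imwrite('pics/s4.png',cv2.resize(cs['color'][130:330,180:400],None,fx=3,fy=3))
shift((.591,-.2125,-.002))
E
```

```text
spacer top 244 ctr [ 0.4903 -0.0556] z 0.0338 tilt 0.2
spacer scene 197 ctr [ 0.4897 -0.0537] z 0.0342 tilt 1.7
t 7.55 p [ 0.5915 -0.2111  0.0853] zang -68.9 F [0.4 0.5 0.8] w 1.003
(0.591, -0.2125, -0.002) -> cm [0.1  8.73 0.11]
```

View pics/s4.png

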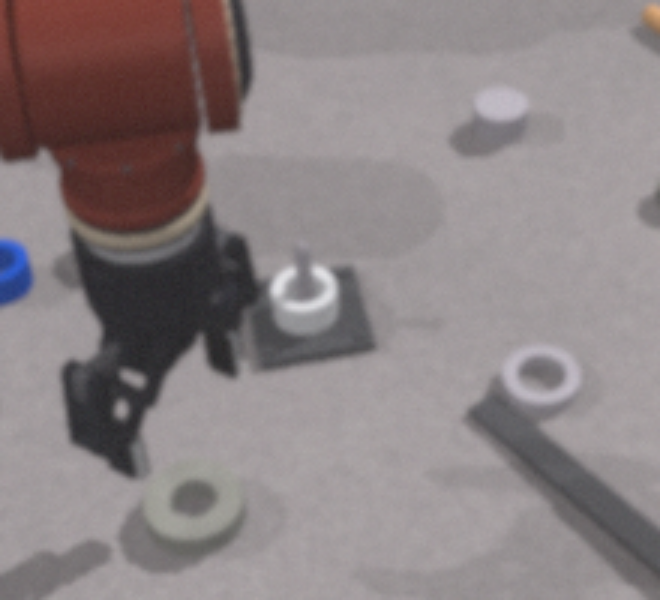

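The spacer sits flat on the base around the post (305,300), top at 34 mm and within 2 mm of the axis. The wheel (193,505) is below the gripper, so I grasp it.

Call:
send_rows(
  moves=[
    [-1,0.1,3,0.1,0],
    [-1,0.1,5.5,0.1,0],
    [-1,0.1,7.5,0.1,0],
    [-1,0.1,8.5,0.1,0],
    [-1,0.1,8.5,0.1,0],
    [1,0.1,8.5,0.1,0],
    [1,0.1,8.5,0.1,0],
    [1,0.1,8.5,0.1,0],
    [1,0.1,8.5,0.1,0],
    [1,0.1,8.5,0.1,0],
    [1,0.1,8.5,0.1,0],
    [1,0.1,8.5,0.1,0],
    [1,0.1,8.5,0.1,0],
  ],
  force=60,
)

```text
time_s: 8.85
position: [0.5927, -0.2141, 0.002]
tool_rot: [[-0.934, 0.004, 0.359], [-0.359, -0.002, -0.934], [-0.003, -1.0, 0.003]]
contact_force: [1.0, 0.8, 7.0]
grip_width: 0.731
```

Call:
send_rows(
  moves=[
    [1,0,-1,0,0],
    [1,0,-3,0,0],
    [1,0,-6,0,0],
    [1,0,-10,0,0],
    [1,0,-10,0,0],
    [1,0,-10,0,0],
  ],
)

```text
time_s: 9.45
position: [0.5915, -0.2136, 0.1011]
tool_rot: [[-0.933, 0.003, 0.359], [-0.359, -0.001, -0.933], [-0.002, -1.0, 0.002]]
contact_force: [-0.0, -0.7, -2.2]
grip_width: 0.739
```

```bash
python3 - <<'E'
from h import *
c=r.camera('scene'); cv2.imwrite('pics/s5.png',cv2.resize(c['color'][130:330,150:370],None,fx=3,fy=3))
shift((.4905,-.0535,.1))
E
```

```text
t 9.5 p [ 0.5903 -0.2131  0.099 ] zang -69.0 F [ 0.2  0.2 -1.7] w 0.731
(0.4905, -0.0535, 0.1) -> cm [  3.59  -0.09 -18.48]
```

View pics/s5.png

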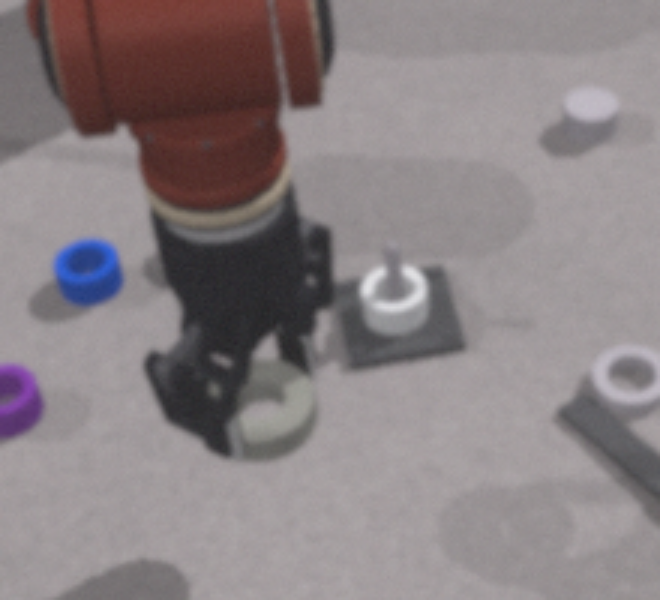

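The wheel is held level at (270,405), opening about 62 mm. I carry it over the post.

Call:
send_rows(
  moves=[
    [1,1,-0.5,-4,0],
    [1,2,-0.5,-8,0],
    [1,3,-0.5,-12,0],
    [1,3.6,-0.5,-16,0],
    [1,3.6,-0.5,-18.5,0],
    [1,3.6,-0.5,-18.5,0],
    [1,3.6,-0.5,-18.5,0],
    [1,3.6,-0.5,-18.5,0],
    [1,3.6,-0.5,-18.5,0],
  ],
)

```text
time_s: 10.4
position: [0.491, -0.0543, 0.104]
tool_rot: [[-0.934, -0.001, 0.358], [-0.358, 0.0, -0.934], [0.001, -1.0, -0.0]]
contact_force: [0.4, 0.7, -0.9]
grip_width: 0.735
```

```bash
python3 - <<'E'
from h import *
c=r.camera('scene'); cv2.imwrite('pics/s6.png',cv2.resize(c['color'][130:290,180:380],None,fx=3,fy=3))
shift((.4905,-.0535,.035))
E
```

```text
t 10.45 p [ 0.4911 -0.0543  0.1041] zang -69.1 F [-0.4 -0.5 -1.2] w 0.735
(0.4905, -0.0535, 0.035) -> cm [ 0.02  6.91 -0.1 ]
```

View pics/s6.png

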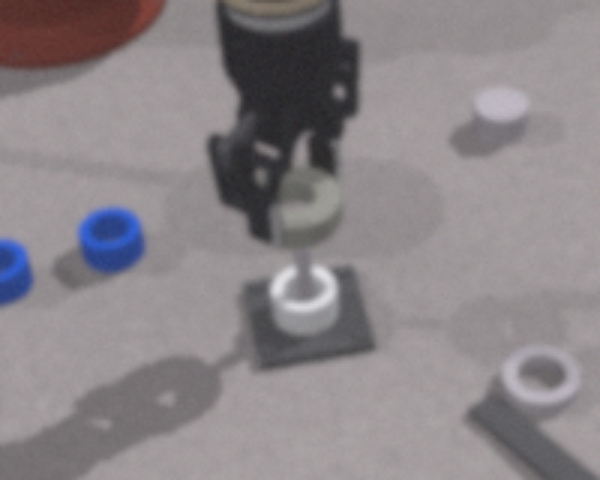

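The wheel (308,205) is centred over the post. I lower it, release, rise and start turning for the ring.

Call:
send_rows(
  moves=[
    [1,0,2,0,0],
    [1,0,4,0,0],
    [1,0,6,0,0],
    [1,0,6.8,0,0],
    [1,0,6.8,0,0],
    [1,0,6.8,0,0],
    [1,0,6.8,0,0],
  ],
)

```text
time_s: 11.15
position: [0.4912, -0.0538, 0.0366]
tool_rot: [[-0.934, 0.001, 0.358], [-0.358, -0.0, -0.934], [-0.0, -1.0, 0.0]]
contact_force: [-0.5, -0.3, -0.7]
grip_width: 0.738
```

Call:
send_rows(
  moves=[
    [-1,0,0,0,0],
    [-1,0,0,0,0],
    [-1,0,0,0,0],
    [-1,0,0,0,0],
    [-1,0,0,0,0],
    [-1,0,0,0,0],
    [-1,0,-2,0,0],
    [-1,0,-5,0,0],
    [-1,0,-8,0,0],
    [-1,0,-10,0,-8],
    [-1,0,-10,0,-16],
    [-1,0,-10,0,-24],
    [-1,0,-10,0,-32],
    [-1,0,-10,0,-40],
    [-1,0,-10,0,-48],
    [-1,0,-10,0,-56],
    [-1,0,-10,0,-64],
    [-1,0,-10,0,-69],
    [-1,0,-10,0,-69],
    [-1,0,-10,0,-69],
  ],
)

```text
time_s: 13.15
position: [0.4908, -0.0535, 0.1363]
tool_rot: [[-0.002, -0.0, 1.0], [-1.0, 0.0, -0.002], [-0.0, -1.0, -0.0]]
contact_force: [-0.4, -1.3, 0.3]
grip_width: 0.998
```

```bash
python3 - <<'E'
from h import *
shift((.6457,.036,.10),(.6457,.036,-.002)); print(np.round(r.observe()['q'],0))
E
```

```text
t 13.15 p [ 0.4908 -0.0535  0.1363] zang -0.1 F [-0.4 -1.3  0.3] w 0.998
(0.6457, 0.036, 0.1) -> cm [-8.97  3.63 15.48]
(0.6457, 0.036, -0.002) -> cm [-8.97 13.83 15.48]
[-15. -11. 115.   0.  76. -15.]
```

Call:
send_rows(
  moves=[
    [-1,-2,0,4,0],
    [-1,-4,0,8,0],
    [-1,-6,1,12,0],
    [-1,-9,3.5,15.5,0],
    [-1,-9,3.5,15.5,0],
    [-1,-9,3.5,15.5,0],
    [-1,-9,3.5,15.5,0],
    [-1,-9,3.5,15.5,0],
  ],
)

```text
time_s: 13.95
position: [0.6459, 0.0357, 0.103]
tool_rot: [[-0.001, 0.002, 1.0], [-1.0, -0.0, -0.001], [0.0, -1.0, 0.002]]
contact_force: [-0.3, 0.0, 0.1]
grip_width: 0.996
```

```bash
python3 - <<'E'
from h import *
ct=r.camera('top'); cs=r.camera('scene')
for n,c in(('top',ct),('scene',cs)): annulus(c,[.4905,-.0533],.054,.015,.033,'wheel '+n)
cv2.imwrite('pics/s7.png',cv2.resize(cs['color'][150:330,230:450],None,fx=3.3,fy=3.3))
shift((.6457,.036,-.002))
E
```

```text
wheel top 642 ctr [ 0.4903 -0.0565] z 0.0541 tilt 0.4
wheel scene 463 ctr [ 0.4897 -0.0544] z 0.0546 tilt 1.3
t 14.05 p [0.6459 0.0358 0.103 ] zang -0.1 F [ 0.9  0.2 -0.6] w 0.998
(0.6457, 0.036, -0.002) -> cm [-0.03 10.5  -0.05]
```

View pics/s7.png

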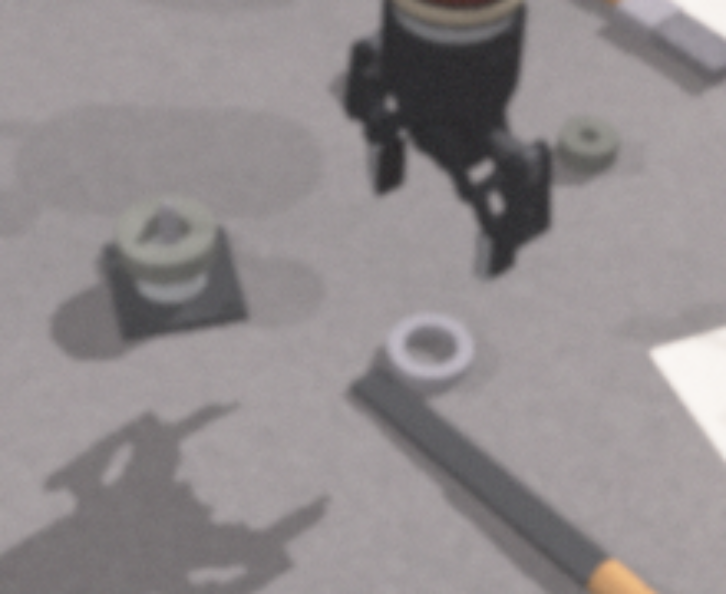

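The wheel lies flat on the spacer (165,240), top at 54 mm and within 3 mm of the axis. The ring (430,348) is below the gripper, and the jaws open along x, clear of the file on its right.

Call:
send_rows(
  moves=[
    [-1,0,4,0,0],
    [-1,0,7,0,0],
    [-1,0,9,0,0],
    [-1,0,10.4,0,0],
    [-1,0,10.4,0,0],
    [1,0,10.4,0,0],
    [1,0,10.4,0,0],
    [1,0,10.4,0,0],
    [1,0,10.4,0,0],
    [1,0,10.4,0,0],
    [1,0,10.4,0,0],
    [1,0,10.4,0,0],
    [1,0,10.4,0,0],
    [1,0,10.4,0,0],
  ],
  force=50,
)

```text
time_s: 15.45
position: [0.6477, 0.0364, 0.0001]
tool_rot: [[0.0, 0.004, 1.0], [-1.0, -0.0, 0.0], [0.0, -1.0, 0.004]]
contact_force: [-1.5, -0.7, 6.4]
grip_width: 0.627
```

Call:
send_rows(
  moves=[
    [1,0,-1,0,0],
    [1,0,-3,0,0],
    [1,0,-7,0,0],
    [1,0,-11,0,0],
    [1,0,-11,0,0],
    [1,0,-11,0,0],
  ],
)

```text
time_s: 16.05
position: [0.6467, 0.0365, 0.1094]
tool_rot: [[0.0, 0.003, 1.0], [-1.0, -0.0, 0.0], [0.0, -1.0, 0.003]]
contact_force: [-0.3, 0.2, -2.2]
grip_width: 0.629
```

```bash
python3 - <<'E'
from h import *
c=r.camera('scene'); cv2.imwrite('pics/s8.png',cv2.resize(c['color'][150:330,230:450],None,fx=3,fy=3))
shift((.4905,-.0535,.1))
E
```

```text
t 16.1 p [0.6454 0.0366 0.1071] zang 0.0 F [-0.  -0.2 -2.4] w 0.623
(0.4905, -0.0535, 0.1) -> cm [  9.     0.72 -15.49]
```

View pics/s8.png

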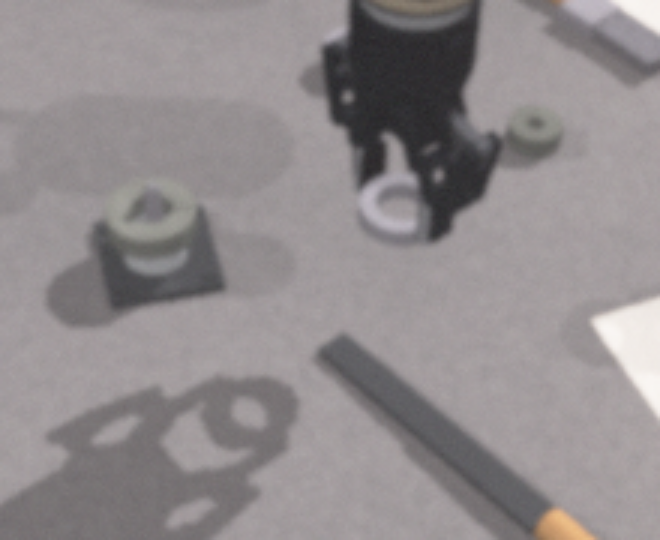

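The ring is held level (395,205) and the file has not moved. I carry the ring to the post.

Call:
send_rows(
  moves=[
    [1,2,0,-3,0],
    [1,4,0,-7,0],
    [1,6,0,-11,0],
    [1,9,0,-15.5,0],
    [1,9,0,-15.5,0],
    [1,9,0,-15.5,0],
    [1,9,0,-15.5,0],
    [1,9,0,-15.5,0],
    [1,9,0,-15.5,0],
  ],
)

```text
time_s: 17.0
position: [0.4917, -0.0531, 0.1074]
tool_rot: [[0.001, 0.0, 1.0], [-1.0, 0.0, 0.001], [-0.0, -1.0, 0.0]]
contact_force: [-0.2, -0.5, -1.9]
grip_width: 0.62
```

```bash
python3 - <<'E'
from h import *
c=r.camera('scene'); cv2.imwrite('pics/s9.png',cv2.resize(c['color'][130:290,180:380],None,fx=3,fy=3))
shift((.4905,-.0535,.0545))
E
```

```text
t 17.05 p [ 0.4916 -0.0531  0.1074] zang 0.1 F [-0.2 -0.  -1.4] w 0.626
(0.4905, -0.0535, 0.0545) -> cm [ 0.04  5.29 -0.11]
```

View pics/s9.png

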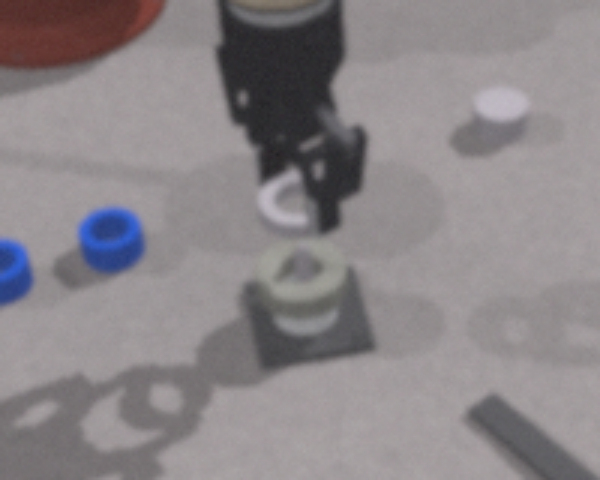

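```bash
python3 - <<'E'
from h import *
c=r.camera('scene'); W=world(c); b=c['color'].min(-1)
d=np.hypot(W[...,0]-.4905,W[...,1]+.0535)
m=(d<.045)&(W[...,2]>.113)&(W[...,2]<.13)&(b>110); P=W[m]; print(len(P),P.min(0).round(3),P.max(0).round(3),np.median(P[:,2]))
f=lambda q:np.maximum(np.hypot(*(P[:,:2]-q).T)-.028,0)+np.maximum(.017-np.hypot(*(P[:,:2]-q).T),0)
print(least_squares(f,[.4905,-.0535]).x.round(4))
E
```

```text
223 [ 0.462 -0.08   0.113] [ 0.525 -0.039  0.13 ] 0.12107277545437434
[ 0.494  -0.0544]
```

The ring's centre is within 4 mm of the axis, which is well inside the 11 mm clearance. I lower and release it.

Call:
send_rows(
  moves=[
    [1,0,1.5,-0.2,0],
    [1,0,3,-0.2,0],
    [1,0,4.5,-0.2,0],
    [1,0,5.2,-0.2,0],
    [1,0,5.2,-0.2,0],
    [1,0,5.2,-0.2,0],
    [1,0,5.2,-0.2,0],
  ],
)

```text
time_s: 17.8
position: [0.4884, -0.0534, 0.0546]
tool_rot: [[0.0, -0.001, 1.0], [-1.0, 0.0, 0.0], [-0.0, -1.0, -0.001]]
contact_force: [-0.1, -0.3, -0.9]
grip_width: 0.627
```

Call:
send_rows(
  moves=[
    [-1,0,0,0,0],
    [-1,0,0,0,0],
    [-1,0,0,0,0],
    [-1,0,0,0,0],
    [-1,0,0,0,0],
    [-1,0,0,0,0],
    [-1,0,-2,0,0],
    [-1,0,-5,0,0],
    [-1,0,-10,0,0],
    [-1,5,-14,0,0],
    [-1,10,-14,0,0],
    [-1,15,-14,0,0],
    [-1,20,-14,0,0],
    [-1,20,-14,0,0],
    [-1,20,-14,0,0],
    [-1,20,-14,0,0],
  ],
)

```text
time_s: 19.4
position: [0.4888, -0.2526, 0.1949]
tool_rot: [[0.0, -0.001, 1.0], [-1.0, 0.001, 0.0], [-0.001, -1.0, -0.001]]
contact_force: [-0.6, -0.2, 0.1]
grip_width: 0.999
```

```bash
python3 - <<'E'
from h import *
ct=r.camera('top'); cs=r.camera('scene')
for n,c in(('top',ct),('scene',cs)): annulus(c,[.4905,-.0533],.068,.017,.028,'ring '+n)
cv2.imwrite('pics/s10.png',cs['color'])
shift()
for n,c in(('top',ct),('scene',cs)):
  for k,q,z,ro in(('worn',[.571,.2535],.02,.022),('slug',[.41,.2],.026,.023)): annulus(c,q,z,.007 if k=='worn' else 0,ro,k+' '+n)
E
```

```text
ring top 376 ctr [ 0.4896 -0.0549] z 0.068 tilt 0.3
ring scene 320 ctr [ 0.4894 -0.0528] z 0.0683 tilt 1.6
t 19.5 p [ 0.489  -0.2519  0.195 ] zang 0.1 F [-0.4  0.3  0.6] w 1.0
worn top 272 ctr [0.5699 0.2534] z 0.0195 tilt 0.9
slug top 305 ctr [0.4093 0.1998] z 0.0257 tilt 0.7
worn scene 156 ctr [0.5715 0.2547] z 0.0193 tilt 2.0
slug scene 152 ctr [0.4085 0.2011] z 0.0256 tilt 0.4
```

The numbers show the whole stack in place: ring top at 68 mm, centred within 2 mm and flat. The gripper is clear, so I hand the job in.

```bash
python3 -c "
from rig import r
print(r.job_done())"
```

```text
the job is handed in; nothing more can be done
None
```

I stacked the spacer, the large grinding wheel and the lock ring on the mandrel in that order and handed the job in at about 19.5 s. The hand-in gives no verdict.

- **Stack:** Measured in both cameras, the tops were at 34, 54 and 68 mm, which puts the undersides at about 8, 34 and 54 mm. Each part was within about 3 mm of the post's axis and tilted under 2°. The spacer and wheel were measured as each was placed. After that, the ring's position on top is the evidence that they stayed put.
- **Bystanders:** The worn wheel and slug measured within about 1–2 mm of where they started. The file looked unmoved after the ring was lifted away from it. The brush and screwdriver were not measured, but the arm never went near them.
- **Robot:** The gripper ended open, about 20 cm to the side of the stack, and the force reading was only noise.
- **Missed check:** The viewer refused the last picture because the 12-picture limit was reached. The final check of the stack is therefore from depth measurements only.
- **Camera disagreement:** The two cameras differed by about 2 mm, which is within their stated calibration.

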